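Set a conveyor guide rail against its setting block

ROBOT

A 6-joint arm with a two-finger parallel gripper is mounted at the origin on the work surface. World frame = base frame: x ahead of the robot, y to its left, z up, the work surface at z = 0. Lengths are in mm, angles in degrees, forces in N, time in s.
With the tool pointing down it reaches from about 350 to 850 mm from the base axis. Payload 8.1 kg.
Tool frame: the origin (TCP) lies between the finger pads; the fingertips stand 22 mm ahead of it and the grasp point (between the pads) lies 3 mm ahead of it; z points along the fingers, y is the line along which they close (so a half turn about z gives the same grasp; the last joint's range is limited). The gripper opens to 85 mm and grips with 20 to 120 N. Pads are 22 mm wide; open, the fingers measure 114 mm over their backs; the gripper's body (76 mm by 85 mm) begins 54 mm behind the grasp point. The pads swing forward as they close: fully open they stand 13 mm farther back than shut.
Start: joints at [-4.893, 7.471, 85.268, -0, 87.261, -4.893], TCP at [600.005, 0.022, 253.292] pointing down, gripper open.
Joint ranges: [-169.43, 169.43], [-51.17, 129.36], [1.28, 143.12], [-76.62, 256.62], [0, 156.53], [-152.29, 152.29]. Speed limits (degrees/s): [136.94, 136.94, 159.86, 180, 180, 180].

INTERFACE

Orientations are given as [roll, pitch, yaw] about the fixed x, y, z axes, in that order (R = Rz(yaw) Ry(pitch) Rx(roll)).
In Python, from bench import sense, snapshot, calibration, hand_in gives the robot as it stands.
- The arm moves only by the shell command python3 -m crank 'ROWS' [FORCE]. ROWS is JSON, a list of rows, each a list of 5 numbers: the shift along the tool's x, y, z in cm, then the turn about the tool's z in rad, then the finger opening in cm, from 0 to 8.54. A call has 1 to 20 rows; each row is the pose to reach, as a shift and turn from the pose commanded when the call began, along the tool's axes at that moment; what a row does not reach only later rows make up. A row lasts 1/10 s, in which the tool goes at most 50 mm and 8.59 degrees, less where a joint would pass 70% of its speed; a pose out of reach is approached as far as the arm can. A call with a gripper value outside its range is refused whole. The fingers move at their own pace and stop on an object; FORCE is the grip in N (left out, the last holds). Time passes only in rows, so rows that repeat a pose let the fingers close. It gives the time, the measured TCP pose, the force, the opening and the grip force at its end, in the units of the state.
- sense(): the state, without advancing time (a new reading comes with each control period).
- snapshot(name): name is "scene" or "side" or "wrist"; returns (picture, depth): 400x640x3 uint8, red, green, blue; 400x640 float32, mm along the optical axis (not along the pixel's ray), 0 where there is no reading.
- calibration(name): a dict with "fovy" (degrees; the focal length in pixels is half the picture's height over the tangent of half this angle, whatever the lens; pixels are square), "cx", "cy" (the principal point, pixels), "rvec" (rotation vector, rad) and "tvec" (3), from world to camera coordinates, as OpenCV has them; the wrist camera has in their place "tool_from_camera" (4x4, takes a point from camera to tool coordinates, whose origin is the TCP and whose axes are the flange's). Camera axes: x right, y down, z forward; pixel columns grow to the right and rows downward; lengths in mm; the calibration is good to about 2 mm. A picture is of the moment at which its call begins: read the wrist's pose just before it. calibration takes no time and is no camera call.
- hand_in(): hands the job in; it is judged then, once.
The state is a dict: "time": time; "joint_pos": joint angles; "qd": joint speeds; "joint_efforts": joint torques, N m; "tool_pos": TCP position; "tcp_rot": TCP orientation; "ft_force": force on the tool from outside, world axes, zero at the start; "wrist_torque": the same for the moment, N m; "finger_gap": finger opening in mm; "grip_force": force on a finger pad.
Only numpy, scipy, OpenCV 4.12 (cv2) and the standard library are available. Lean on these libraries where they do the work, as an engineer would, in place of code of your own. Each camera call takes 0.05 s, during which the arm holds its last target. There are 200 camera calls.

TASK

The bottle conveyor is being changed over and its green guide rail hangs askew on a loose clamp: take the lid off the steel canister, lay it flat on the table knob up, then take out the blue setting block and slide it down between the two rails where the lane is already wide enough, without shoving the rail aside, and let go of it standing on the belt along the lane. Then push the green rail in at the block, without ramming it, until rail, block and white rail lie flush together, and finish still holding it pressed there with steady, firm hand pressure so that a colleague can tighten the clamp. Do not disturb the bottles, the caliper or the canister.

Things in the scene. Friction and masses are not known exactly. Their poses are not given: they have to be found in the camera images.
- lid: Round steel lid, loose on the canister, 280 g: rim disc 162 mm across, its top 9 mm above the origin; 142 mm plug 5 mm deep below it, inside the mouth. Black knob on the axis, 28 mm across, from 16 to 36 mm above the origin, on a 14 mm neck. Origin: centre of the plug's underside (height 0 when laid on the table, 75 mm on the canister), z up.
- canister: Open round steel canister, loose but heavy (1.3 kg), outer diameter 156 mm, inner 150 mm, 80 mm high, inner floor 4 mm above the origin. Origin: centre of its underside, on the table. The setting block stands upright inside it.
- setting_block: Blue slippery plastic block, 190 g: 90 mm long (x), 42 mm wide (y), 30 mm high, and on the middle of its top an upright grip plate 36 mm long (x), 14 mm thick (y), 32 mm high (62 mm high in all). Origin: centre of the underside, z up. It is to stand in the lane with its 90 mm length along the lane.
- conveyor: Fixed bench conveyor, belt not moving. 620 mm long, 110 mm wide; grey belt 94 mm wide, top 85 mm above the origin. Origin: on the table under the belt's middle; x along the lane, away from the robot; y to the green rail's side. Black rod clamp with knob at x = -20 to 20, y = 54 to 131 mm, top 129 mm above the table. Motor beside it at x = 90 to 275, y = -55 to -111 mm, below the belt's top.
- fixed_rail: White fixed rail on the -y side of the lane, parallel to it, 420 mm long, 12 mm thick, from 4 to 30 mm above the belt. Origin: middle of the lower edge of its lane-side face, at x = 0, y = -21, z = 89 mm of the conveyor. Its posts stand outside the lane.
- guide_rail: Green movable rail, 280 mm long (x), 12 mm thick (y: 0 lane face, +12 mm steel outer face), 4 to 30 mm above the belt. Origin: middle of the lane face's lower edge. It slides (0.5 N friction) on a rod at its middle, swivels there on an upright pin 7 mm behind it (0.04 N m), and stays where pushed; 8 N or more opposite the block's middle lays it flat. Free behind it save 20 mm each side of the rod.
- guide_rod (a joint): Slide of the rail's rod (m): 0 when the lane at the rail's middle is 42 mm wide (the block's width), positive = wider. Starts at 0.004 to 0.007.
- guide_swivel (a joint): Swivel of the green rail (rad): 0 = parallel with the white rail; positive = lane wider at the far (+x) end, narrower at the near end. Starts between -0.15 and 0.15. Lane width at x of the conveyor is about 42 mm + guide_rod + x * guide_swivel.
- rail_end_far (a point): Far (+x) end of the green rail, on the lane-side face, at half its height.
- rail_end_near (a point): Near (-x) end of the green rail, on the lane-side face, at half its height.
- bottle_1: Bystander: white plastic bottle, 38 mm across, 95 mm high, standing on the table. Origin: centre of the underside.
- bottle_2: Bystander: another such white bottle.
- caliper: Bystander: steel caliper with a black slide, 225 mm long (x), lying flat, at most 14 mm high. Origin: middle of the beam's underside.
There are look-alikes about, which are no part of the job. What is shaped like the canister but purple is not meant.

How it is judged:
By the outcome, as a careful person would: the job done as asked, in the order asked, and still so for the second after the job is handed in, while the arm keeps its last pose, push and grip.
It also fails if it takes over 64 s, if anything falls off the work surface, if the arm or the gripper's body presses on something with over 40 N, if the wrist force passes 120 N, or if a joint passes its speed limit or range.

## Working session

There is one attempt and no reset: what is moved stays moved. The work goes in short steps, Python scripts to look and compute and a shell command to move; the robot and the scene stay as the last step left them, time stands still between calls to the robot, and variables do not carry over. Pictures are saved under pics/ and viewed, at most 13 in all, crops included, and the job is handed in when it is done.

```bash
ls; mkdir -p pics; python3 - <<'E'
from bench import *
import cv2,numpy as np
for n in("scene","side","wrist"):
    p,d=snapshot(n); np.savez(f"{n}0.npz",p=p,d=d); cv2.imwrite(f"pics/{n}0.png",p[:,:,::-1]); print(n,calibration(n),(d>0).mean())
print(sense())
a=np.vstack([cv2.imread(f"pics/{n}0.png") for n in("scene",)])
E
```

```text
pics
scene {'fovy': 53.911502900805985, 'cx': 320.5697474664048, 'cy': 204.97920349544026, 'rvec': array([ 2.10859651,  0.97388694, -0.44387056]), 'tvec': array([-463.40565297, -175.4587933 , 1627.9596012 ])} 0.99598828125
side {'fovy': 50.65258270685485, 'cx': 317.3814520813132, 'cy': 194.318270290226, 'rvec': array([ 0.11978551, -2.72220308,  1.42209841]), 'tvec': array([ 589.28526858,   37.56531683, 1380.86042662])} 0.995984375
wrist {'fovy': 63.96977472302195, 'cx': 319.3728457437847, 'cy': 197.4117291571401, 'tool_from_camera': array([[-2.89251521e-04, -9.63898216e-01, -2.66270813e-01,
         6.78931530e+01],
       [ 9.99998936e-01, -6.59492864e-04,  1.30105428e-03,
        -8.27449482e-02],
       [-1.42968760e-03, -2.66270153e-01,  9.63897381e-01,
        -1.20930321e+02],
       [ 0.00000000e+00,  0.00000000e+00,  0.00000000e+00,
         1.00000000e+00]])} 0.99596875
{'time': 0.15, 'joint_pos': array([-4.89344957e+00,  7.50566475e+00,  8.53149601e+01,  1.56712162e-03,
        8.72629975e+01, -4.89170299e+00]), 'qd': array([-0.04497433, -0.13767147, -0.20059447, -0.03017933, -0.00970051,
        0.03233814]), 'joint_efforts': array([ 1.01583330e-03, -5.70061326e+01, -5.01160097e+01, -1.39109225e-04,
        9.69119486e-03, -7.10949371e-05]), 'tool_pos': array([5.99602124e+02, 6.17220281e-02, 2.52480097e+02]), 'tcp_rot': array([-1.79916816e+02, -8.69021251e-03,  8.99981711e+01]), 'ft_force': array([-0.43244882, -0.51747196, -0.69079603]), 'wrist_torque': array([-0.04103668,  0.01811932,  0.02478925]), 'grip_force': 0.0, 'finger_gap': 85.40402089920299}
```

View pics/scene0.png

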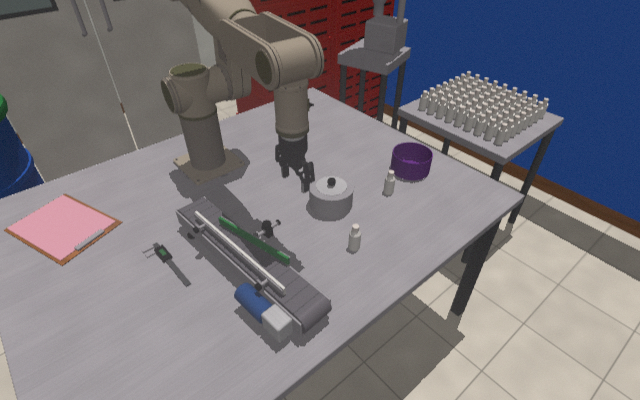

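View pics/side0.png

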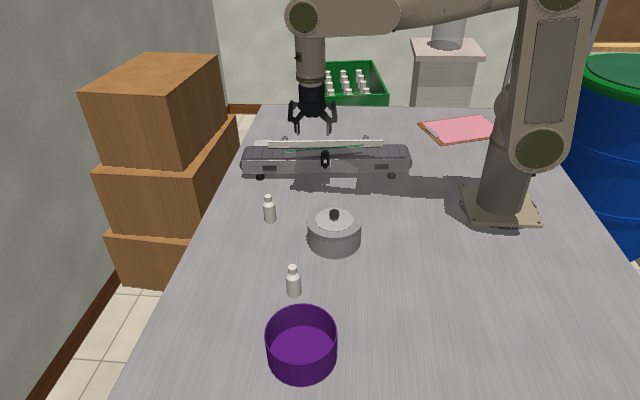

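The scene view shows two candidates. The grey steel canister with its lid is at (331,197) in scene and (334,232) in side, with the knob at (331,182) and (334,214). A purple open pot of the same shape is at (411,161) in scene and (301,345) in side. The steel one with a lid fits the description and the purple one is excluded. The green rail runs (222,222) to (288,260) in the scene view, with the white rail left of it.

```bash
cat > h.py <<'E'
from bench import *
import cv2,numpy as np
from scipy.spatial.transform import Rotation as R
def cam(n,st=None):
    c=calibration(n); f=200/np.tan(np.radians(c["fovy"]/2)); K=np.array([[f,0,c["cx"]],[0,f,c["cy"]],[0,0,1]])
    if n=="wrist":
        T=np.eye(4); T[:3,:3]=R.from_euler("xyz",st["tcp_rot"],degrees=True).as_matrix(); T[:3,3]=st["tool_pos"]
        T=T@c["tool_from_camera"]
    else:
        Rm=cv2.Rodrigues(c["rvec"])[0]; T=np.eye(4); T[:3,:3]=Rm.T; T[:3,3]=-Rm.T@c["tvec"]
    return K,T
def plane(n,uv,z,st=None):
    K,T=cam(n,st); uv=np.atleast_2d(uv).astype(float)
    r=np.c_[uv,np.ones(len(uv))]@np.linalg.inv(K).T@T[:3,:3].T
    return T[:3,3]+r*((z-T[2,3])/r[:,2])[:,None]
def cloud(n,d,st=None):
    K,T=cam(n,st); v,u=np.mgrid[:400,:640]
    r=np.stack([u,v,np.ones_like(u)],-1)@np.linalg.inv(K).T
    return (r*d[...,None])@T[:3,:3].T+T[:3,3]
def shot(n,name):
    st=sense(); p,d=snapshot(n); np.savez(f"{name}.npz",p=p,d=d,pos=st["tool_pos"],rot=st["tcp_rot"]); cv2.imwrite(f"pics/{name}.png",p[:,:,::-1]); return st,p,d
E
python3 - <<'E'
from h import *
st=sense()
out=[]
for n,box in(("scene",(300,170,360,220)),("side",(295,200,375,260))):
    z=np.load(n+"0.npz");p,d=z["p"],z["d"]; P=cloud(n,d); hsv=cv2.cvtColor(p,cv2.COLOR_RGB2HSV)
    g=(hsv[...,0]>45)&(hsv[...,0]<85)&(hsv[...,1]>80)&(P[...,2]<200)&(P[...,2]>60)&(P[...,0]<1000)
    Q=P[g]; print(n,"green",len(Q),Q.min(0).round(),Q.max(0).round())
    t=g&(abs(P[...,2]-115)<4); Q=P[t][:,:2]
    if len(Q)>10:
        print(" line",cv2.fitLine(Q.astype(np.float32),cv2.DIST_HUBER,0,.01,.01).ravel().round(3))
    x0,y0,x1,y1=box; m=np.zeros(g.shape,bool); m[y0:y1,x0:x1]=1
    k=m&(p.max(2)<60)&(P[...,2]>90); Q=P[k]; ys,xs=np.nonzero(k); print(" knob",len(Q),Q.mean(0).round(1),xs.min(),xs.max(),ys.min(),ys.max())
    print(" knob ray z103",plane(n,[xs.mean(),ys.mean()],103).round(1))
    b=(p.min(2)>150)&(P[...,2]>20)&(P[...,2]<130)&(P[...,0]>200)&(P[...,0]<1000)&(abs(P[...,1])<700)
    nn,l,s,c=cv2.connectedComponentsWithStats(b.astype(np.uint8))
    for i in range(1,nn):
        if s[i,4]>25: print(" white",s[i],P[l==i].mean(0).round(),P[l==i].max(0).round())
    pu=(hsv[...,0]>130)&(hsv[...,0]<160)&(hsv[...,1]>80)&(P[...,2]<200); print(" purple",P[pu].mean(0).round())
    sc=p[y0-15:y1+15,x0-15:x1+15,::-1]; out.append(cv2.resize(sc,(400,400),interpolation=cv2.INTER_CUBIC))
z=np.load("scene0.npz");P=cloud("scene",z["d"])
for uv in((155,250),(165,255),(187,285),(190,212),(318,310),(145,250)): print(uv,P[uv[1],uv[0]].round())
cv2.imwrite("pics/crop1.png",np.hstack(out))
E
```

```text
scene green 238 [-856. -585.   93.] [ 717. -119.  161.]
 line [ 9.52000e-01  3.05000e-01  4.18145e+02 -2.00853e+02]
 knob 61 [641.8  30.7 271.6] 300 334 170 190
 knob ray z103 [[463.7 171.2 103. ]]
 white [310 172  44  28 836] [525. 213.  85.] [599. 293.  89.]
 white [195 211  90  78 344] [ 603. -206.  115.] [ 791. -188.  121.]
 white [352 223   7   6  33] [731. 125.  95.] [740. 136.  98.]
 white [354 230   7   7  27] [743. 125.  68.] [749. 138.  76.]
 white [262 304  30  26 405] [ 830. -243.   82.] [ 862. -219.   87.]
 purple [564. 604.  42.]
side green 2527 [ -909. -1196.    84.] [ 729. -116.  174.]
 line [ 9.28000e-01  3.74000e-01  4.09287e+02 -2.16514e+02]
 knob 57 [521.3 236.1 119.6] 330 337 210 218
 knob ray z103 [[523.  214.5 103. ]]
 white [324 139  59   3  69] [ 488. -214.  115.] [ 586. -200.  118.]
 white [253 140  24   7 101] [ 824. -232.   87.] [ 860. -182.  118.]
 white [278 140  45   2  62] [ 667. -200.  115.] [ 755. -187.  119.]
 white [263 201  12   7  60] [729. 136.  70.] [748. 146.  79.]
 white [ 306  203   57   35 1380] [521. 218.  84.] [602. 295.  89.]
 white [288 264   9   7  45] [610. 424.  95.] [620. 436.  98.]
 white [286 272  14  10  94] [609. 433.  70.] [627. 443.  79.]
 purple [568. 594.  31.]
(155, 250) [ 343. -370.   13.]
(165, 255) [ 382. -354.   11.]
(187, 285) [ 524. -353.   -1.]
(190, 212) [ 329. -227.   81.]
(318, 310) [ 879. -150.   77.]
(145, 250) [ 315. -393.    6.]
```

View pics/crop1.png

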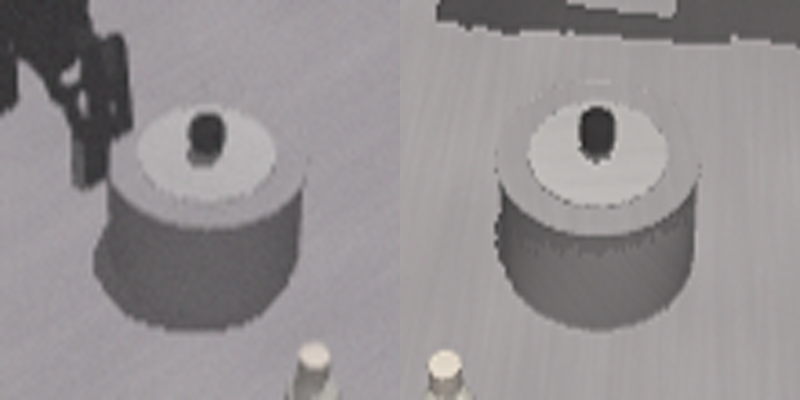

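View pics/wrist0.png

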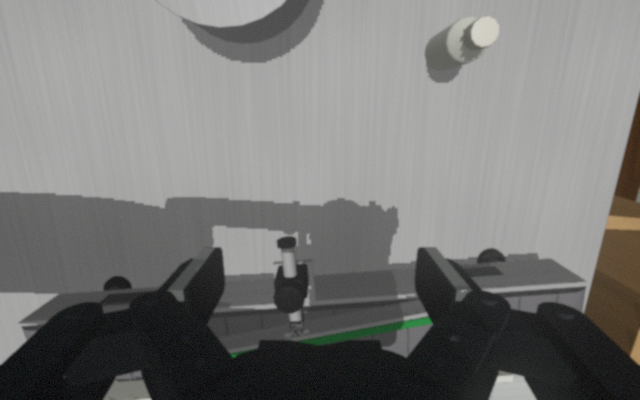

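The crop confirms the grey steel canister with the black-knobbed lid; the knob is at world (523,215). In the wrist view the green rail leans to wider at the far end (right end higher: (430,320) against (232,355)). The clamp is at (290,290). I hover over the lid.

```bash
python3 -m crank '[[5,-2,2,0,6],[10,-4,3,0,6],[15,-6,4,0,6],[19,-7.5,4,0,6],[21.5,-7.7,4,0,6],[21.5,-7.7,4,0,6],[21.5,-7.7,4,0,6],[21.5,-7.7,4,0,6]]' 60; python3 - <<'E'
from h import *
st,p,d=shot("wrist","w1")
P=cloud("wrist",d,st)
lid=(abs(P[...,2]-84)<5)&(np.hypot(P[...,0]-523,P[...,1]-215)<110)
print("lid",lid.sum(),P[lid].min(0).round(1),P[lid].max(0).round(1))
k=(P[...,2]>98)&(P[...,2]<116)&(np.hypot(P[...,0]-523,P[...,1]-215)<40)
ys,xs=np.nonzero(k);print("knob",k.sum(),P[k].mean(0).round(1),P[k].min(0).round(1),P[k].max(0).round(1),xs.mean(),ys.mean())
E
```

```text
time: 0.95
tool_pos: [523.3, 214.1, 213.2]
tcp_rot: [-180.0, 0.0, 90.0]
ft_force: [-0.6, 0.6, -0.1]
finger_gap: 60.3
grip_force: 0.0
lid 28324 [439.6 133.3  80.6] [600.7 294.2  86.7]
knob 1138 [520.4 215.6 110.1] [506.9 200.9  98.1] [533.8 227.7 113.4] 315.17047451669595 203.28558875219684
```

```bash
python3 -m crank '[[0,-0.3,3,0,6],[0,-0.3,6,0,6],[0,-0.3,8.5,0,6],[0,-0.3,10,0,6],[0,-0.3,10.4,0,6],[0,-0.3,10.4,0,6],[0,-0.3,10.4,0,2],[0,-0.3,10.4,0,2],[0,-0.3,10.4,0,2],[0,-0.3,10.4,0,2],[0,-0.3,10.4,0,2],[0,-0.3,10.4,0,2]]' 60
```

```text
time: 2.2
tool_pos: [521.2, 215.4, 111.2]
tcp_rot: [179.8, -0.0, 90.0]
ft_force: [-0.6, -0.1, 6.3]
finger_gap: 25.6
grip_force: 59.2
```

```bash
python3 -m crank '[[0,0,-0.5,0,2],[0,0,-1.5,0,2],[0,0,-3,0,2],[0,0,-5,0,2],[0,0,-7,0,2],[0,0,-7,0,2],[0,0,-7,0,2]]'; python3 - <<'E'
from h import *
st,p,d=shot("wrist","w2"); shot("scene","s2")
z=np.load("s2.npz");P=cloud("scene",z["d"])
b=(P[...,2]>120)&(P[...,2]<175)&(np.hypot(P[...,0]-521,P[...,1]-215)<85)
print(b.sum(),st["ft_force"]); 
Q=P[b];print(np.percentile(Q,[2,50,98],axis=0).round())
a=z["p"][140:240,270:400,::-1];cv2.imwrite("pics/c2.png",np.hstack([cv2.resize(a,(390,300)),cv2.resize(p[:,:,::-1],(400,300))]))
E
```

```text
time: 2.9
tool_pos: [520.4, 215.2, 180.1]
tcp_rot: [179.9, -0.0, 90.0]
ft_force: [0.8, -0.5, -4.7]
finger_gap: 26.2
grip_force: 59.3
923 [ 0.77871456 -0.54110659 -4.6924807 ]
[[447. 137. 148.]
 [534. 200. 152.]
 [595. 283. 169.]]
```

View pics/c2.png

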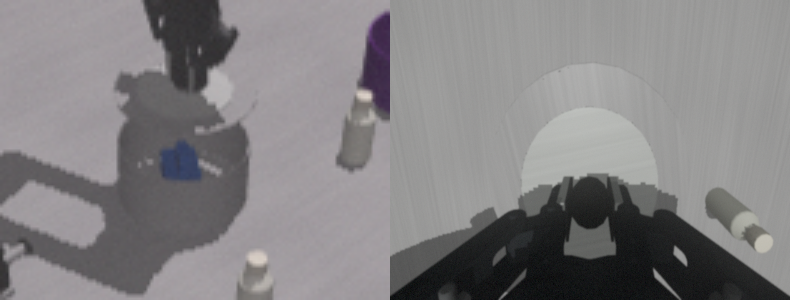

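The lid hangs level from the knob and the canister stands open with the blue block inside, at about (181,160) in the left crop. I carry the lid to the free table area near (410,50).

```bash
python3 -m crank '[[-3,-2,0,0,2],[-7,-4.5,0,0,2],[-11,-7.5,0,0,2],[-14.5,-10,2,0,2],[-16.5,-11,5,0,2],[-16.5,-11,9,0,2],[-16.5,-11,12,0,2],[-16.5,-11,13.3,0,2],[-16.5,-11,13.8,0,2],[-16.5,-11,14.1,0,2],[-16.5,-11,14.2,0,2],[-16.5,-11,14.2,0,2]]'
```

```text
time: 4.2
tool_pos: [410.7, 50.1, 38.0]
tcp_rot: [179.9, 0.0, 90.0]
ft_force: [-0.0, -0.3, -4.0]
finger_gap: 25.9
grip_force: 59.9
```

```bash
python3 -m crank '[[0,0,0.1,0,2],[0,0,0.2,0,2],[0,0,0.25,0,2],[0,0,0.25,0,2]]'
```

```text
time: 4.6
tool_pos: [410.7, 50.1, 36.1]
tcp_rot: [179.9, 0.0, 90.0]
ft_force: [-5.1, -0.1, 9.7]
finger_gap: 25.8
grip_force: 61.5
```

```bash
python3 -m crank '[[0,0,0,0,6],[0,0,0,0,6],[0,0,0,0,6],[0,0,-1,0,6],[0,0,-4,0,6],[0,0,-8,0,6],[0,0,-12,0,6],[4,3,-17,0,6],[8,6,-20,0,6],[12,9,-20,0,6],[16,11,-20,0,6],[16,11,-20,0,6],[16,11,-20,0,6],[16,11,-20,0,6]]'; python3 - <<'E'
from h import *
st,p,d=shot("wrist","w3");P=cloud("wrist",d,st)
z=np.load("w3.npz")
hsv=cv2.cvtColor(p,cv2.COLOR_RGB2HSV); b=(hsv[...,0]>100)&(hsv[...,0]<128)&(hsv[...,1]>100)&(np.hypot(P[...,0]-521,P[...,1]-215)<90)
print(b.sum(),np.percentile(P[b][:,2],[5,50,95]))
for lo,hi in((58,72),(28,40)):
    m=b&(P[...,2]>lo)&(P[...,2]<hi); 
    if m.sum()>20: print(lo,m.sum(),cv2.minAreaRect(P[m][:,:2].astype(np.float32)))
r=(abs(P[...,2]-80)<4)&(np.hypot(P[...,0]-521,P[...,1]-215)<95);print("rim",P[r].min(0).round(1),P[r].max(0).round(1))
st,p2,d2=shot("scene","s3");P2=cloud("scene",d2)
m=(P2[...,2]>3)&(P2[...,2]<50)&(np.hypot(P2[...,0]-410,P2[...,1]-50)<95);print("lid",np.percentile(P2[m],[2,50,98],axis=0).round())
cv2.imwrite("pics/c3.png",np.hstack([cv2.resize(p2[130:250,200:360,::-1],(400,300)),cv2.resize(p[:,:,::-1],(400,300))]))
E
```

```text
time: 6.0
tool_pos: [519.7, 209.9, 234.9]
tcp_rot: [-180.0, 0.0, 90.0]
ft_force: [0.0, -0.6, -0.2]
finger_gap: 60.4
grip_force: 0.0
3631 [33.00771537 34.58670139 67.29597294]
58 612 ((521.2216796875, 211.5541534423828), (14.38237190246582, 35.7593994140625), 56.55144119262695)
28 2711 ((521.4752807617188, 211.82411193847656), (41.38792037963867, 88.64885711669922), 56.79308319091797)
rim [442.7 135.3  76. ] [597.6 290.3  82.5]
lid [[336. -28.   4.]
 [418.  43.   9.]
 [487. 123.  35.]]
```

View pics/c3.png

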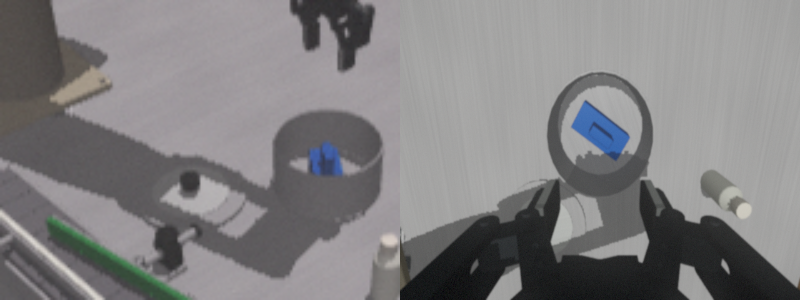

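The lid lies flat, knob up, with the knob at (190,181) in the left crop. The block stands in the canister, its plate long axis at -33.4° world. Before grasping it I measure the rails from above.

```bash
python3 -m crank '[[-4,1,-2,0,6],[-8.5,2,-4,0,6],[-13,3,-6,0,6],[-17.5,4,-9,0,6],[-22,5,-9,0,6],[-26.5,6,-9,0,6],[-31,7,-9,0,6],[-35.5,8,-9,0,6],[-39,8,-9,0,6],[-41,8,-9,0,6],[-41,8,-9,0,6],[-41,8,-9,0,6],[-41,8,-9,0,6],[-41,8,-9,0,6]]'; python3 - <<'E'
from h import *
st,p,d=shot("wrist","w4");P=cloud("wrist",d,st)
hsv=cv2.cvtColor(p,cv2.COLOR_RGB2HSV)
near=(P[...,0]>300)&(P[...,0]<950)&(P[...,1]>-350)&(P[...,1]<0)
t=near&(P[...,2]>109)&(P[...,2]<121)
g=t&(hsv[...,0]>45)&(hsv[...,0]<85)&(hsv[...,1]>80); w=t&(p.min(2)>120)&(hsv[...,1]<40)
for n,m in(("green",g),("white",w)):
    if m.sum()<20: print(n,m.sum());continue
    r=cv2.minAreaRect(P[m][:,:2].astype(np.float32)); print(n,m.sum(),np.round(P[m][:,2].mean(),1),r)
    f=cv2.fitLine(P[m][:,:2].astype(np.float32),cv2.DIST_HUBER,0,.01,.01).ravel(); print(" ang",np.degrees(np.arctan2(f[1],f[0])),f.round(2))
b=near&(abs(P[...,2]-85)<4); print("belt",cv2.minAreaRect(P[b][:,:2].astype(np.float32)))
cv2.imwrite("pics/w4b.png",p[:,:,::-1])
E
```

```text
time: 7.5
tool_pos: [600.1, -198.5, 325.2]
tcp_rot: [180.0, -0.0, 90.1]
ft_force: [-0.1, 0.2, 0.1]
finger_gap: 60.2
grip_force: 0.0
green 1967 115.3 ((579.4180908203125, -150.44444274902344), (278.1498718261719, 7.46995735168457), 12.579035758972168)
 ang 12.529161 [ 9.8000e-01  2.2000e-01  5.8377e+02 -1.4936e+02]
white 5433 113.9 ((575.6929321289062, -146.49679565429688), (418.8087158203125, 199.93736267089844), 6.260217666625977)
 ang 4.536775 [ 1.0000e+00  8.0000e-02  5.9120e+02 -2.0421e+02]
belt ((590.9305419921875, -172.56590270996094), (177.02503967285156, 582.180419921875), 88.6960678100586)
```

View pics/w4b.png

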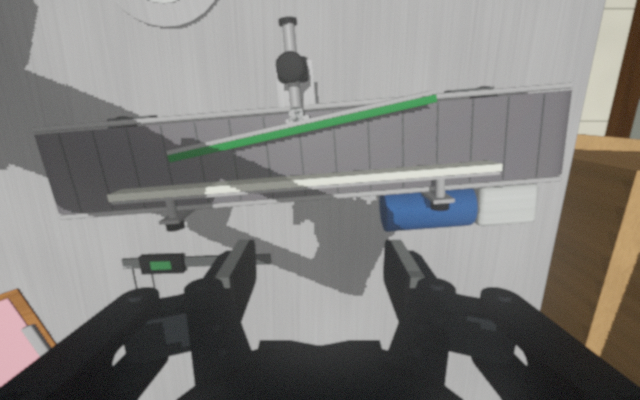

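The wrist view shows the white rail from (110,197) to (500,168), the green rail from (170,156) to (435,99), and the clamp at (292,68). The lane is wide at the right, far end and the caliper is at (195,263).

```bash
python3 - <<'E'
from h import *
z=np.load("w4.npz");p,d=z["p"],z["d"];P=cloud("wrist",d,dict(tool_pos=z["pos"],tcp_rot=z["rot"]))
hsv=cv2.cvtColor(p,cv2.COLOR_RGB2HSV)
t=(P[...,2]>111)&(P[...,2]<119)
yl=P[...,1]-(-204.2+.0793*(P[...,0]-591.2))
w=t&(abs(yl)<14)&(P[...,0]>360)&(P[...,0]<810)
g=t&(hsv[...,0]>45)&(hsv[...,0]<85)&(hsv[...,1]>80)
def edges(m,a,u0=None):
    Q=P[m][:,:2]; c,s=np.cos(a),np.sin(a); u=Q@[c,s]; v=Q@[-s,c]
    return u,v
for it,(n,m) in enumerate((("white",w),("green",g))):
    f=cv2.fitLine(P[m][:,:2].astype(np.float32),cv2.DIST_HUBER,0,.01,.01).ravel(); a=np.arctan2(f[1],f[0])
    for _ in range(2):
        u,v=edges(m,a); B=np.arange(u.min()+10,u.max()-10,10)
        top=[(b+5,np.percentile(v[(u>=b)&(u<b+10)],95 if n=="white" else 5),np.percentile(v[(u>=b)&(u<b+10)],5 if n=="white" else 95)) for b in B if ((u>=b)&(u<b+10)).sum()>5]
        top=np.array(top); k=np.polyfit(top[:,0],top[:,1],1); a+=np.arctan(k[0])
    print(n,m.sum(),"ang",np.degrees(a),"u",u.min().round(1),u.max().round(1),"face v",np.median(top[:,1]).round(2),"back",np.median(top[:,2]).round(2))
    if n=="white": aw=a; vf=np.median(edges(w,a)[1]); face=np.median(top[:,1]); uc=(u.min()+u.max())/2
c,s=np.cos(aw),np.sin(aw)
O=np.array([c*uc-s*(face+21),s*uc+c*(face+21)]);print("conv O",O.round(1))
Q=(P[g][:,:2]-O)@np.array([[c,-s],[s,c]]); k=[(x,np.percentile(Q[(abs(Q[:,0]-x)<6),1],5)+21) for x in range(-130,131,20) if (abs(Q[:,0]-x)<6).sum()>5]
print("lane width",np.round(k,1).tolist(), Q[:,0].min(),Q[:,0].max())
for xb in (60,65,70):
    print(xb,"block centre world",(O+np.array([[c,-s],[s,c]])@[xb,0]).round(1))
cl=(P[...,2]>119)&(P[...,2]<135)&(P[...,1]>-180)&(P[...,1]<-20)&(abs(P[...,0]-590)<80); q=(P[cl][:,:2]-O)@np.array([[c,-s],[s,c]]);print("clamp",np.percentile(q,[2,50,98],axis=0).round())
E
```

```text
white 3985 ang 4.670449958988356 u 353.4 773.1 face v -248.9 back -259.89
green 1967 ang 12.442396958595184 u 394.3 672.5 face v -274.84 back -268.52
conv O [ 580.  -181.3]
lane width [[-130.0, 30.9], [-110.0, 33.8], [-90.0, 36.3], [-70.0, 38.5], [-50.0, 41.2], [-30.0, 43.9], [-10.0, 46.9], [10.0, 49.5], [30.0, 52.3], [50.0, 55.1], [70.0, 57.8], [90.0, 60.8], [110.0, 63.5], [130.0, 66.2]] -136.05096272341717 139.89039199658188
60 block centre world [ 639.8 -176.4]
65 block centre world [ 644.8 -176. ]
70 block centre world [ 649.7 -175.6]
clamp [[-12.  76.]
 [  1.  89.]
 [ 13. 101.]]
```

```bash
python3 -m crank '[[4,-1,0,0,4],[8.5,-2,0,0,4],[13,-3,0,-0.1,4],[17.5,-4,0,-0.25,4],[22,-5,0,-0.4,4],[26.5,-6,1,-0.55,4],[31,-7,4,-0.7,4],[35.5,-7.9,8,-0.85,4],[39,-7.9,12,-0.988,4],[41,-7.9,16,-0.988,4],[41,-7.9,17.5,-0.988,4],[41,-7.9,17.5,-0.988,4],[41,-7.9,17.5,-0.988,4],[41,-7.9,17.5,-0.988,4]]' 60; python3 -c "
from h import *
st=sense();A=R.from_euler('xyz',st['tcp_rot'],degrees=True).as_matrix();print(A.T@(np.array([521.3,211.6,60])-st['tool_pos'])/10,np.degrees(np.arctan2(A[1,1],A[0,1])))"
```

```text
time: 8.95
tool_pos: [522.5, 210.0, 152.5]
tcp_rot: [179.8, 0.1, 146.6]
ft_force: [0.1, -0.6, -0.4]
finger_gap: 39.7
grip_force: 0.0
[0.20985417 0.04271784 9.24607662] 56.59148384054407
```

```bash
python3 -m crank '[[0.1,0,3,0,4],[0.1,0,6,0,4],[0.1,0,8,0,4],[0.1,0,8.8,0,4],[0.1,0,9.0,0,4],[0.1,0,9.0,0,4],[0.1,0,9.0,0,0.8],[0.1,0,9.0,0,0.8],[0.1,0,9.0,0,0.8],[0.1,0,9.0,0,0.8],[0.1,0,9.0,0,0.8],[0.1,0,9.0,0,0.8]]' 60
```

```text
time: 10.15
tool_pos: [521.4, 210.9, 61.5]
tcp_rot: [179.9, 0.1, 146.6]
ft_force: [-0.5, -0.7, 7.2]
finger_gap: 12.8
grip_force: 59.9
```

```bash
python3 -m crank '[[0,0,-1,0,0.8],[0,0,-3,0,0.8],[0,0,-6,0,0.8],[0,0,-10,0,0.8],[0,0,-14,0,0.8],[0,0,-15.5,0,0.8],[0,0,-15.5,0,0.8],[0,0,-15.5,0,0.8]]'; python3 -c "
from h import *
st=sense();A=R.from_euler('xyz',st['tcp_rot'],degrees=True).as_matrix();print(A.T@(np.array([644.6,-173.5,215])-st['tool_pos'])/10,np.degrees(np.arctan2(A[1,1],A[0,1])))"
```

```text
time: 10.95
tool_pos: [519.5, 210.4, 213.2]
tcp_rot: [-179.9, -0.1, 146.6]
ft_force: [-1.4, 0.6, -2.9]
finger_gap: 13.0
grip_force: 58.8
[-31.57382643 -25.16475113  -0.1790893 ] 56.60804355740974
```

```bash
python3 -m crank '[[-1.6,-1.3,0,0,0.8],[-4.7,-3.8,0,-0.08,0.8],[-7.9,-6.3,0,-0.17,0.8],[-11.1,-8.8,0,-0.26,0.8],[-14.2,-11.3,0,-0.35,0.8],[-17.4,-13.8,0,-0.44,0.8],[-20.5,-16.4,0,-0.53,0.8],[-23.7,-18.9,0,-0.6,0.8],[-26.8,-21.4,0,-0.664,0.8],[-29.5,-23.5,0,-0.664,0.8],[-31,-24.7,0,-0.664,0.8],[-31.5,-25.1,0,-0.664,0.8],[-31.5,-25.1,0,-0.664,0.8],[-31.5,-25.1,0,-0.664,0.8],[-31.5,-25.1,0,-0.664,0.8]]'; python3 - <<'E'
from h import *
st,p,d=shot("wrist","w5");P=cloud("wrist",d,st);hsv=cv2.cvtColor(p,cv2.COLOR_RGB2HSV)
A=R.from_euler('xyz',st['tcp_rot'],degrees=True).as_matrix();print(A.T@(np.array([644.6,-173.5,150])-st['tool_pos'])/10,np.degrees(np.arctan2(A[1,1],A[0,1])))
a=np.radians(4.67);M=np.array([[np.cos(a),-np.sin(a)],[np.sin(a),np.cos(a)]]);O=np.array([580,-181.3])
C=(P[...,:2]-O)@M
b=(hsv[...,0]>100)&(hsv[...,0]<128)&(hsv[...,1]>100)&(P[...,2]>150)&(P[...,2]<230)
print("blue",b.sum(),np.percentile(P[b][:,2],[5,50,95]).round(), np.percentile(C[b],[1,50,99],axis=0).round(1))
g=(hsv[...,0]>45)&(hsv[...,0]<85)&(hsv[...,1]>80)&(abs(P[...,2]-115)<5)
for x in range(-120,140,20):
    m=g&(abs(C[...,0]-x)<6); w=(abs(P[...,2]-115)<4)&(abs(C[...,0]-x)<6)&(p.min(2)>110)&(C[...,1]<-12)&(C[...,1]>-45)
    print(x,np.percentile(C[m][:,1],5).round(1) if m.sum()>5 else None,np.percentile(C[w][:,1],95).round(1) if w.sum()>5 else None)
st,p2,d2=shot("side","sd5")
E
```

```text
time: 12.45
tool_pos: [644.7, -170.8, 214.3]
tcp_rot: [180.0, -0.0, -175.3]
ft_force: [-0.7, -0.4, -1.6]
finger_gap: 13.2
grip_force: 58.9
[ 0.03037436 -0.26999384  6.42751812] 94.7337954663569
blue 10416 [185. 188. 220.] [[ 20.  -14.2]
 [ 46.7   5.5]
 [107.7  25.5]]
-120 None None
-100 None None
-80 None None
-60 18.8 -20.8
-40 21.5 -20.8
-20 24.2 -20.8
0 27.0 -20.8
20 29.8 -20.7
40 36.7 -25.4
60 36.9 -25.4
80 38.1 -25.4
100 41.1 -25.8
120 45.7 None
```

View pics/w5.png

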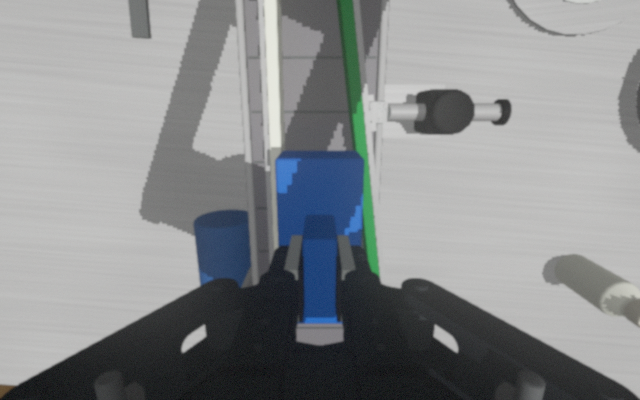

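The wrist view shows the block above the lane between the white rail (270,75) and the green rail (360,140). It is about 3 mm too close to the green rail, so I shift it and lower it.

```bash
python3 -m crank '[[0,-0.27,1,0,0.8],[0,-0.27,2,0,0.8],[0,-0.27,3,0,0.8],[0,-0.27,3,0,0.8],[0,-0.27,4,0,0.8],[0,-0.27,5,0,0.8],[0,-0.27,6,0,0.8],[0,-0.27,6.5,0,0.8],[0,-0.27,6.8,0,0.8],[0,-0.27,6.8,0,0.8]]'; python3 - <<'E'
from h import *
st=sense();print(st['tool_pos'],st['ft_force'])
E
```

```text
time: 13.55
tool_pos: [645.0, -174.9, 146.2]
tcp_rot: [180.0, -0.0, -175.3]
ft_force: [0.7, 0.5, -2.2]
finger_gap: 12.8
grip_force: 58.9
[ 644.9804122  -174.94610224  146.15981523] [ 0.66295878  0.48704678 -2.16422379]
```

```bash
python3 -m crank '[[0,0.05,0.1,0,0.8],[0,0.05,0.2,0,0.8],[0,0.05,0.3,0,0.8],[0,0.05,0.4,0,0.8],[0,0.05,0.4,0,0.8]]'
```

```text
time: 14.05
tool_pos: [645.2, -174.5, 142.7]
tcp_rot: [180.0, -0.0, -175.3]
ft_force: [0.0, -0.8, -1.4]
finger_gap: 12.8
grip_force: 58.9
```

```bash
python3 -m crank '[[0,0,0.05,0,0.8],[0,0,0.1,0,0.8],[0,0,0.15,0,0.8],[0,0,0.15,0,0.8]]'
```

```text
time: 14.45
tool_pos: [645.8, -174.8, 142.6]
tcp_rot: [-180.0, 0.1, -175.3]
ft_force: [-2.7, 0.8, 5.5]
finger_gap: 13.1
grip_force: 59.9
```

```bash
python3 -m crank '[[0,0,0,0,2.5],[0,0,0,0,3],[0,0,0,0,3],[0,0,-1,0,3],[0,0,-4,0,3],[0,0,-8,0,3],[0,0,-12,0,3],[0,0,-16,0,3],[0,0,-16,0,3],[0,0,-16,0,3]]'; python3 - <<'E'
from h import *
st,p,d=shot("wrist","w6");P=cloud("wrist",d,st);hsv=cv2.cvtColor(p,cv2.COLOR_RGB2HSV)
a=np.radians(4.67);M=np.array([[np.cos(a),-np.sin(a)],[np.sin(a),np.cos(a)]]);O=np.array([580,-181.3])
C=(P[...,:2]-O)@M
b=(hsv[...,0]>100)&(hsv[...,0]<128)&(hsv[...,1]>100)&(C[...,1]>-21)
for z in(115,147):
    m=b&(abs(P[...,2]-z)<4); print(z,m.sum(),cv2.minAreaRect(C[m].astype(np.float32)) if m.sum()>9 else 0)
g=(hsv[...,0]>45)&(hsv[...,0]<85)&(hsv[...,1]>80)&(abs(P[...,2]-115)<4)
print([(x,np.percentile(C[g&(abs(C[...,0]-x)<6)][:,1],[5,95]).round(1).tolist()) for x in range(-120,140,30) if (g&(abs(C[...,0]-x)<6)).sum()>5])
E
```

```text
time: 15.45
tool_pos: [646.0, -174.8, 304.0]
tcp_rot: [-179.9, 0.2, -175.3]
ft_force: [0.2, 1.1, 0.1]
finger_gap: 30.0
grip_force: 0.0
115 3031 ((65.57081604003906, 1.7353801727294922), (88.93844604492188, 41.11055374145508), 0.010814637877047062)
147 599 ((65.43741607666016, 1.427220344543457), (35.25864028930664, 13.37199878692627), 0.4051770269870758)
[(-90, [14.8, 21.6]), (-60, [18.6, 25.5]), (-30, [22.7, 30.0]), (0, [27.0, 33.7]), (30, [31.4, 38.2]), (60, [35.2, 42.2]), (90, [39.3, 46.2]), (120, [44.0, 50.4])]
```

View pics/w6.png

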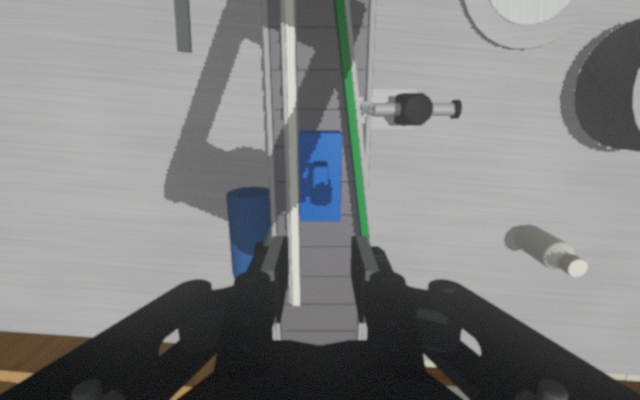

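The block stands in the lane at (320,180), along the lane at conveyor x=65.5, y=1.7, and the rail has not moved. I turn and close the hand, then come down outside the rail opposite the block.

```bash
python3 -m crank '[[0,1,0,0.14,1],[0,2,0,0.28,0],[0,3,1,0.42,0],[0,4,2,0.56,0],[0,5,3,0.7,0],[0,6,4,0.84,0],[0,7,5,0.98,0],[0,7.2,6,1.12,0],[0,7.2,7,1.26,0],[0,7.2,8,1.4,0],[0,7.2,10,1.5,0],[0,7.2,12,1.571,0],[0,7.2,14,1.571,0],[0,7.2,15,1.571,0],[0,7.2,15,1.571,0],[0,7.2,15,1.571,0],[0,7.2,15,1.571,0]]' 40; python3 - <<'E'
from h import *
st,p,d=shot("side","sd7"); s2,pw,dw=shot("wrist","w7")
A=R.from_euler('xyz',st['tcp_rot'],degrees=True).as_matrix();print(A.round(3).tolist())
print(A.T@(np.array([639.3,-103.2,115])-st['tool_pos'])/10)
cv2.imwrite("pics/c7.png",np.hstack([cv2.resize(p[60:210,220:420,::-1],(400,300)),cv2.resize(pw[:,:,::-1],(400,300))]))
E
```

```text
time: 17.2
tool_pos: [640.0, -103.0, 152.6]
tcp_rot: [179.9, 0.0, 94.7]
ft_force: [-1.0, 0.3, 0.2]
finger_gap: -0.2
grip_force: 0.0
[[-0.081, 0.997, 0.002], [0.997, 0.081, -0.0], [-0.001, 0.002, -1.0]]
[-0.01609875 -0.08294441  3.76156209]
```

View pics/c7.png

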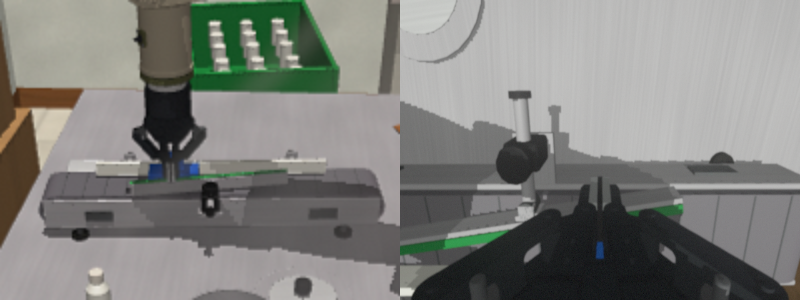

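The closed fingers stand above the outer side of the green rail, beside the block, at (600,195) in the wrist half, clear of the clamp at (520,155). I lower, then approach slowly.

```bash
python3 -m crank '[[0,0,1,0,0],[0,0,2,0,0],[0,0,3,0,0],[0,0,3.6,0,0],[0,0,3.7,0,0],[0,0,3.7,0,0],[-0.3,0,3.7,0,0],[-0.6,0,3.7,0,0],[-0.8,0,3.7,0,0],[-1,0,3.7,0,0],[-1,0,3.7,0,0]]'; python3 -m crank '[[-0.1,0,0,0,0],[-0.2,0,0,0,0],[-0.3,0,0,0,0],[-0.4,0,0,0,0],[-0.5,0,0,0,0],[-0.5,0,0,0,0]]'
```

```text
time: 18.4
tool_pos: [640.3, -113.2, 114.4]
tcp_rot: [180.0, 0.0, 94.6]
ft_force: [0.3, 0.7, -0.1]
finger_gap: 0.3
grip_force: 0.0
time: 19.0
tool_pos: [640.6, -117.8, 114.3]
tcp_rot: [-180.0, -0.0, 94.6]
ft_force: [-0.5, 0.7, -1.0]
finger_gap: -0.1
grip_force: 0.0
```

```bash
python3 -m crank '[[-0.1,0,0,0,0],[-0.2,0,0,0,0],[-0.3,0,0,0,0],[-0.4,0,0,0,0],[-0.5,0,0,0,0],[-0.6,0,0,0,0],[-0.7,0,0,0,0],[-0.8,0,0,0,0],[-0.8,0,0,0,0]]'; python3 -m crank '[[-0.05,0,0,0,0],[-0.1,0,0,0,0],[-0.15,0,0,0,0],[-0.2,0,0,0,0],[-0.2,0,0,0,0]]'
```

```text
time: 19.9
tool_pos: [641.2, -125.9, 114.3]
tcp_rot: [-180.0, 0.0, 94.6]
ft_force: [0.2, 0.6, 0.8]
finger_gap: -0.0
grip_force: 0.0
time: 20.4
tool_pos: [641.4, -127.8, 114.3]
tcp_rot: [-180.0, 0.0, 94.6]
ft_force: [0.2, 0.2, 0.3]
finger_gap: -0.2
grip_force: 0.2
```

```bash
python3 -m crank '[[-0.05,0,0,0,0],[-0.1,0,0,0,0],[-0.15,0,0,0,0],[-0.2,0,0,0,0],[-0.2,0,0,0,0]]'; python3 -m crank '[[-0.04,0,0,0,0],[-0.08,0,0,0,0],[-0.12,0,0,0,0],[-0.16,0,0,0,0],[-0.16,0,0,0,0]]'
```

```text
time: 20.9
tool_pos: [641.5, -129.8, 114.3]
tcp_rot: [-180.0, 0.0, 94.6]
ft_force: [0.7, 1.4, 0.3]
finger_gap: -0.1
grip_force: 0.2
time: 21.4
tool_pos: [641.6, -131.3, 114.3]
tcp_rot: [-180.0, -0.0, 94.6]
ft_force: [-0.8, 1.7, -0.8]
finger_gap: -0.2
grip_force: 0.6
```

```bash
for i in 1 2 3; do python3 -m crank '[[-0.03,0,0,0,0],[-0.06,0,0,0,0],[-0.09,0,0,0,0],[-0.09,0,0,0,0]]' | grep -E "tool_pos|ft_f"; done; python3 - <<'E'
from h import *
st,p,d=shot("scene","s8");P=cloud("scene",d);hsv=cv2.cvtColor(p,cv2.COLOR_RGB2HSV)
st,p2,d2=shot("wrist","w8")
cv2.imwrite("pics/c8.png",np.hstack([cv2.resize(p[190:310,170:330,::-1],(400,300)),cv2.resize(p2[:,:,::-1],(400,300))]))
E
```

```text
tool_pos: [641.7, -132.1, 114.2]
ft_force: [-0.8, 2.1, 0.2]
tool_pos: [641.7, -132.5, 114.2]
ft_force: [-1.7, 5.7, 1.8]
tool_pos: [641.7, -132.5, 114.2]
ft_force: [-2.8, 8.4, 2.3]
```

View pics/c8.png

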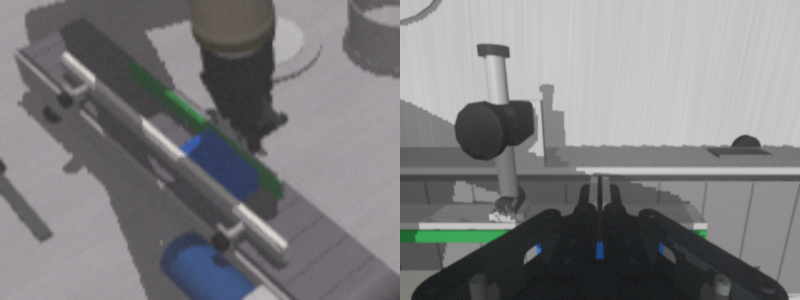

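The rail now lies parallel to the white rail with the block between them, green at (165,95)–(275,185) in the left crop, at 8 N. I increase to firm pressure.

```bash
for i in 1 2 3; do python3 -m crank '[[-0.03,0,0,0,0],[-0.06,0,0,0,0],[-0.1,0,0,0,0],[-0.1,0,0,0,0]]' | grep -E "tool_pos|ft_f"; done; python3 - <<'E'
from h import *
st,p,d=shot("wrist","w9");P=cloud("wrist",d,st);hsv=cv2.cvtColor(p,cv2.COLOR_RGB2HSV)
a=np.radians(4.67);M=np.array([[np.cos(a),-np.sin(a)],[np.sin(a),np.cos(a)]]);O=np.array([580,-181.3]);C=(P[...,:2]-O)@M
for n,m in (("wrist",None),("scene",1)):
    if m: st,p,d=shot("scene","s9");P=cloud("scene",d);hsv=cv2.cvtColor(p,cv2.COLOR_RGB2HSV);C=(P[...,:2]-O)@M
    g=(hsv[...,0]>45)&(hsv[...,0]<85)&(hsv[...,1]>80)&(abs(P[...,2]-115)<5)&(abs(C[...,0])<160)&(abs(C[...,1])<60)
    b=(hsv[...,0]>100)&(hsv[...,0]<128)&(hsv[...,1]>100)&(abs(C[...,1])<26)&(abs(P[...,2]-115)<5)
    k=np.polyfit(C[g][:,0],C[g][:,1],1); print(n,g.sum(),"green slope",k.round(4),b.sum(),cv2.minAreaRect(C[b].astype(np.float32)) if b.sum()>5 else 0)
print(sense()["ft_force"],sense()["wrist_torque"])
E
```

```text
tool_pos: [641.7, -132.6, 114.2]
ft_force: [-4.2, 12.4, 4.1]
tool_pos: [641.7, -132.6, 114.2]
ft_force: [-4.2, 16.7, 4.7]
tool_pos: [641.7, -132.7, 114.2]
ft_force: [-4.3, 20.7, 6.2]
wrist 2875 green slope [1.18000e-02 2.63992e+01] 383 ((65.69331359863281, 16.027196884155273), (89.50507354736328, 11.107051849365234), 0.8335119485855103)
scene 87 green slope [4.20000e-03 2.27283e+01] 235 ((66.72937774658203, -1.0935592651367188), (92.20748901367188, 38.8815803527832), 0.6807231307029724)
[-5.53573414 19.14466499  5.67498678] [ 3.16856761  0.73474218 -0.03330909]
```

```bash
python3 - <<'E'
from h import *
a=np.radians(4.67);M=np.array([[np.cos(a),-np.sin(a)],[np.sin(a),np.cos(a)]]);O=np.array([580,-181.3])
z=np.load("w9.npz");p=z["p"];P=cloud("wrist",z["d"],dict(tool_pos=z["pos"],tcp_rot=z["rot"]));C=(P[...,:2]-O)@M;hsv=cv2.cvtColor(p,cv2.COLOR_RGB2HSV)
g=(hsv[...,0]>45)&(hsv[...,0]<85)&(hsv[...,1]>80)&(abs(C[...,0])<160)&(abs(C[...,1])<60)&(abs(P[...,2]-103)<20)
blue=(hsv[...,0]>100)&(hsv[...,0]<128)&(hsv[...,1]>100)
for x in range(-130,131,20):
    c=abs(C[...,0]-x)<6
    t=c&g&(P[...,2]>112); w=c&(p.min(2)>100)&(hsv[...,1]<40)&(C[...,1]<-10)&(C[...,1]>-40)&(abs(P[...,2]-115)<5)
    top=c&(abs(P[...,2]-115)<5)&(C[...,1]>15)&(C[...,1]<50)&~blue
    f=lambda m:np.percentile(C[m][:,1],[5,95]).round(1).tolist() if m.sum()>8 else None
    print(x,"green",f(t),"top all",f(top),"white",f(w), "z",np.median(P[t][:,2]).round(1) if t.sum() else None)
# conveyor edge direction in this view
e=(abs(P[...,2]-85)<3)&(C[...,1]>30)&(C[...,1]<70)
k=[(x,np.percentile(C[e&(abs(C[...,0]-x)<8)][:,1],98).round(1)) for x in range(-200,201,40) if (e&(abs(C[...,0]-x)<8)).sum()>10];print("edge w9",k)
z=np.load("w4.npz");P=cloud("wrist",z["d"],dict(tool_pos=z["pos"],tcp_rot=z["rot"]));C=(P[...,:2]-O)@M
e=(abs(P[...,2]-85)<3)&(C[...,1]>30)&(C[...,1]<70)
print("edge w4",[(x,np.percentile(C[e&(abs(C[...,0]-x)<8)][:,1],98).round(1)) for x in range(-200,201,40) if (e&(abs(C[...,0]-x)<8)).sum()>10])
E
```

```text
-130 green None top all None white None z None
-110 green None top all None white None z None
-90 green None top all None white [-21.6, -20.0] z None
-70 green [21.9, 29.0] top all [22.3, 33.4] white None z 115.0
-50 green [21.9, 29.2] top all [22.4, 33.4] white None z 115.1
-30 green [22.0, 29.3] top all [22.5, 33.4] white None z 115.1
-10 green [22.5, 29.2] top all [23.5, 42.7] white None z 115.2
10 green None top all [31.2, 45.3] white None z None
30 green None top all None white None z None
50 green None top all None white None z None
70 green None top all None white None z None
90 green None top all None white None z None
110 green None top all None white None z None
130 green [26.5, 29.5] top all [27.7, 33.6] white None z 115.2
edge w9 [(-80, np.float64(47.3)), (-40, np.float64(47.4)), (0, np.float64(47.4)), (40, np.float64(47.3)), (80, np.float64(47.5)), (120, np.float64(47.4)), (160, np.float64(47.4)), (200, np.float64(47.4))]
edge w4 [(-200, np.float64(46.7)), (-160, np.float64(46.7)), (-120, np.float64(46.7)), (-80, np.float64(46.6)), (-40, np.float64(46.6)), (40, np.float64(47.3)), (80, np.float64(40.4)), (120, np.float64(41.8)), (160, np.float64(46.7)), (200, np.float64(46.8))]
```

The rail's outer edge is at 33.4–33.6 mm along its whole length, against 33 nominal, so it is flush and parallel. I check that the pressure is steady, then hand in.

```bash
python3 -m crank '[[0,0,0,0,0],[0,0,0,0,0],[0,0,0,0,0],[0,0,0,0,0],[0,0,0,0,0],[0,0,0,0,0],[0,0,0,0,0],[0,0,0,0,0]]' && python3 -c "
from bench import *
print(hand_in())"
```

```text
time: 24.8
tool_pos: [641.7, -132.6, 114.2]
tcp_rot: [-179.9, -0.4, 94.8]
ft_force: [-5.4, 21.6, 6.4]
finger_gap: -0.1
grip_force: 10.2
the job is handed in; nothing more can be done
None
```

The job is handed in at 24.8 s: the lid lies flat on the table knob up, the block stands in the lane along the belt, and the green rail is held flush against it with a steady push of about 21 N; the hand-in gave no verdict.

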